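# Lock the balance's locating stop with a click wrench

## Task

Take the blue locating stop by its yellow post and slide it along the rail until its black rubber face rests gently against the side of the white balance, without shoving the balance along. Then tighten its bolt: push the handle of the wrench that already sits on it clockwise (seen from above) until the breakaway joint gives, stop there with the handle bent about 10 degrees at the joint (never beyond 17), and let go, leaving the handle bent. Do not disturb the weight, the mouse or the basket.

Things in the scene. Friction and masses are not known exactly. Their poses are not given: they have to be found in the camera images.
- rail: Aluminium profile 40 x 40 mm, 260 mm long, fixed on the bench. Origin under its middle; its y axis runs along it towards the balance, z up. The balance stands beyond its +y end, its side square to the rail.
- stop: Blue locating stop with black rubber face, riding on the rail: carriage 64 x 70 mm, 42 to 64 mm above the bench, with a nose towards +y. Axes like the rail's; origin on the rail's centre line at the carriage's underside, under the bolt. Slides along rail y only, with about 9 N of friction, and stays where it is left; it is 20 to 80 mm short of the balance at the start.
- post (a point): Centre of the free part of the yellow upright post on the stop's nose, by which to slide it: 22 mm diameter, top 23 mm above this point, bottom 22 mm below. It is 90 mm in +y from the bolt.
- stop_face (a point): Middle of the rubber face of the stop (70 mm wide, 22 mm high), which looks to rail +y; it is 40 mm in +y of the post.
- balance: White laboratory balance with blue band and steel pan, 300 (x) x 200 (y) mm, 86 mm high, about 4.5 kg, loose on rubber feet. Axes parallel to the rail's; origin under its centre. It is delicate: the stop must press on it with less than 22 N, and it must not be shifted 4 mm.
- balance_face (a point): Point on the balance's side that faces the stop (its -y side, a flat upright face), 55 mm above the bench and half-way along that side; axes like the balance's (the stop may meet the side up to 40 mm to either side of this point). The stop rests against it when stop_face seen in these axes has y = 0.
- bolt (a point): Point on the vertical bolt axis of the stop, at the wrench's height (85 mm above the bench). The wrench's round steel head (42 mm diameter) sits on it permanently and cannot be lifted off.
- pivot (a point): The wrench's breakaway joint (vertical axis), 55 mm from the bolt axis; 26 mm diameter, with a brass dot.
- grip (a point): Middle of the wrench handle, 150 mm from the pivot. The red handle is a level bar 24 mm wide, 22 mm high, 85 mm above the bench at its centre, from 75 to 205 mm from the pivot; this frame's -y axis points along it outwards. It points roughly to rail -y, at the start swung up to 50 degrees towards rail +x. Tightening (clockwise from above) moves it towards rail -x.
- wrench: Steel head of the wrench; origin on the bolt axis, 64 mm above the bench; its -y axis points to the pivot. It turns with the bolt. Pushed at grip the bolt runs with about 6 N until it is tight, after 14 to 37 degrees of turn (different each time, not to be seen beforehand); then the head stands still and the handle gives at the pivot at about 11 N.
- handle (a joint): Bend of the handle at the pivot, rad: 0 straight (as at the start), growing clockwise when the joint gives, mechanical end at 0.5. It stays bent as left; pushing it back (about 4 N) straightens it.
- weight: Brass calibration weight, 38 mm diameter, 64 mm high, standing beside the rail on its -x side, a bystander. Origin under its centre.
- mouse: Black computer mouse, 105 x 58 x 30 mm, on the rail's +x side, a bystander. Origin under its centre.
- basket: Open blue basket with rods, 200 x 150 x 60 mm, to the robot's right, a bystander. Origin under its centre.

How it is judged:
By the outcome, as a careful person would: the job done as asked, in the order asked, and still so for the second after the job is handed in, with the robot touching nothing.
It also fails if it takes over 72 s, if anything falls off the work surface, if the arm or the gripper's body presses on something with over 40 N, if the wrist force passes 120 N, or if a joint passes its speed limit or range.

## Robot

A 6-joint arm with a two-finger parallel gripper is mounted at the origin on the work surface. World frame = base frame: x ahead of the robot, y to its left, z up, the work surface at z = 0. Lengths are in mm, angles in rad, forces in N, time in s.
With the tool pointing down it reaches from about 325 to 900 mm from the base axis. Payload 3.5 kg.
Tool frame: the origin (TCP) lies at the very end of the fingers, on their centre line; the grasp point (between the pads) lies behind it (grip_depth is the y of the grasp point in the tool frame, in mm); y points along the fingers, z is the direction in which the jaws open and shut, and the axes are right-handed (so a half turn about y gives the same grasp; the last joint's range is limited). The gripper opens to 85 mm and grips with 20 to 120 N. Pads are 22 mm wide; open, the fingers measure 114 mm over their backs; the gripper's body (76 mm by 85 mm) begins 54 mm behind the grasp point. The pads swing forward as they close: fully open they stand 13 mm farther back than shut.
Start: joints at [1.236, 0.276, -0.026, 1.268, 0, 1.467], TCP at [143.588, 608.28, 231.313] pointing down, gripper open.
Joint ranges: [-3.12, 3.12], [-0.85, 1.88], [-1.08, 1.24], [-1.95, 2.15], [-1.57, 1.53], [-3.14, 3.14]. Speed limits (rad/s): [2.57, 2.57, 3.14, 3.14, 3.14, 3.14].

## Interface

Orientations are given as a unit quaternion [x, y, z, w].
In Python, from cell import * gives the robot as it stands.
- The arm moves only by the tool play_rows, never from a script. Its argument "commands" is a list of rows, each an object with "slide": the shift along the tool's x, y, z as a fraction of full scale, a list of three; "twist": the turn, a rotation vector about the tool's x, y, z as a fraction of full scale, a list of three. A call has 1 to 12 rows; each row shifts and turns the commanded pose from where the row before left it, along the tool's axes as they then stand; what a row does not reach is not made up. Full scale, the value 1, is 0.03 m for a shift and 10 degrees for a turn. A row lasts 1/8 s, in which the tool goes at most 62.5 mm and 10.7 degrees, less where a joint would pass 70% of its speed; a pose out of reach is approached as far as the arm can. A call with a number of a shift or a turn outside -1 to 1 is refused whole. A call with a gripper value outside its range is refused whole. "gripper" is the closure, from -1 (fully open) to 1 (shut), set as the call begins (left out, the last holds). The fingers move at their own pace and stop on an object; "grip_force" is the grip in N (left out, the last holds). Time passes only in rows, so rows that do not move let the fingers close. It gives the time, the measured TCP pose, the force and the opening at its end, in the units of the state.
- sense(): the state, without advancing time (a new reading comes with each control period).
- snapshot(name): name is "scene" or "side" or "wrist"; returns (picture, depth): 480x640x3 uint8, red, green, blue; 480x640 float32, mm along the optical axis (not along the pixel's ray), 0 where there is no reading.
- camera_info(name): a dict with "K" (3x3 intrinsics, pixels), "cam_to_world" (4x4, takes a point from camera to world coordinates). Camera axes: x right, y down, z forward; pixel columns grow to the right and rows downward; lengths in mm; the calibration is good to about 2 mm. A picture is of the moment at which its call begins: read the wrist's pose just before it. camera_info takes no time and is no camera call; for the wrist camera it gives the pose at the moment of the call.
- sign_off(): hands the job in, once; it reports no verdict.
The state is a dict: "t": time; "joint_pos": joint angles; "qvel": joint speeds; "effort": joint torques, N m; "tcp_pos": TCP position; "orientation": TCP orientation; "force": force on the tool from outside, world axes, zero at the start; "ft_torque": the same for the moment, N m; "opening": opening from 0.0 (shut) to 1.0 (fully open).
Only numpy, scipy, OpenCV 4.12 (cv2) and the standard library are available. Lean on these libraries where they do the work, as an engineer would, in place of code of your own. Each camera call takes 0.05 s, during which the arm holds its last target.

## Working session

There is one attempt and no reset: what is moved stays moved. The work goes in short steps, Python scripts to look and compute and a tool call to move; the robot and the scene stay as the last step left them, time stands still between calls to the robot, and variables do not carry over. Pictures are saved under pics/ and viewed, and the job is handed in when it is done.

Besides the shell and the picture viewer there is one more tool, called after "Emit:" as a command line: name --argument value ..., lists and objects as JSON in quotes. play_rows: Moves the arm, as the interface text tells. Shift numbers are shares of 0.03 m and turn numbers shares of 10 degrees, none past 1 either way. Its arguments: {"type":"object","properties":{"commands":{"type":"array","items":{"type":"object","properties":{"slide":{"type":"array","items":{"type":"number"}},"twist":{"type":"array","items":{"type":"number"}}}}},"gripper":{"type":"number"},"grip_force":{"type":"number"}},"required":["commands"]}

```bash
ls; mkdir -p pics; cat > h.py <<'E'
from cell import *
import numpy as np, cv2
from scipy.spatial.transform import Rotation as R
def shot(n,f):
    ci=camera_info(n); p,d=snapshot(n); cv2.imwrite(f'pics/{f}.png',p[:,:,::-1]); np.savez(f'pics/{f}.npz',p=p,d=d,K=ci['K'],T=ci['cam_to_world'])
    return p,d,ci
def cloud(f):
    z=np.load(f'pics/{f}.npz'); d=z['d'];K=np.array(z['K']);T=z['T']
    v,u=np.mgrid[:480,:640]; P=np.stack([(u-K[0,2])/K[0,0]*d,(v-K[1,2])/K[1,1]*d,d],-1)
    return z['p'],P@T[:3,:3].T+T[:3,3],d>0
E
python3 - <<'E'
from h import *
for n in ['scene','side','wrist']:
    p,d,ci=shot(n,n+'0'); print(n,np.round(ci['K'],1).tolist(),np.round(ci['cam_to_world'],3).tolist())
print(sense())
E
```

```text
pics
scene [[446.6, 0.0, 315.2], [0.0, 446.6, 241.1], [0.0, 0.0, 1.0]] [[0.218, 0.805, -0.551, 1211.751], [0.976, -0.181, 0.121, -170.481], [-0.003, -0.564, -0.825, 992.542], [0.0, 0.0, 0.0, 1.0]]
side [[472.0, 0.0, 323.2], [0.0, 472.0, 233.7], [0.0, 0.0, 1.0]] [[0.82, -0.309, 0.482, 135.425], [-0.572, -0.433, 0.696, -681.966], [-0.006, -0.847, -0.532, 590.522], [0.0, 0.0, 0.0, 1.0]]
wrist [[379.3, 0.0, 321.0], [0.0, 379.3, 236.1], [0.0, 0.0, 1.0]] [[0.23, 0.936, 0.268, 75.283], [0.973, -0.22, -0.066, 623.898], [-0.003, 0.276, -0.961, 372.195], [0.0, 0.0, 0.0, 1.0]]
{'t': 0.15, 'joint_pos': array([ 1.23562066e+00,  2.77009511e-01, -2.75764673e-02,  1.26802841e+00,
        1.71144704e-05,  1.46736804e+00]), 'qvel': array([-2.81542793e-04,  2.70482668e-05,  4.68506632e-03, -1.92200287e-03,
        1.17245701e-04,  1.13209239e-04]), 'effort': array([ 2.82244464e-04, -4.46056867e+01,  2.95639014e+01,  1.05159287e-02,
       -1.18357070e-04,  3.15429922e-06]), 'tcp_pos': array([143.36347241, 607.69027553, 230.37978212]), 'orientation': array([ 0.70299081, -0.08189756,  0.08160607, -0.70173867]), 'force': array([-0.11659558,  0.60129158, -0.29761624]), 'ft_torque': array([-0.01058911,  0.00417155, -0.02068767]), 'opening': 1.0028964986268691}
```

View pics/scene0.png

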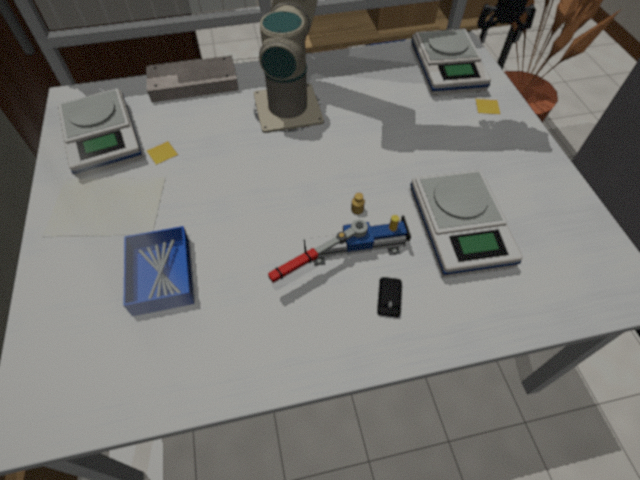

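View pics/side0.png

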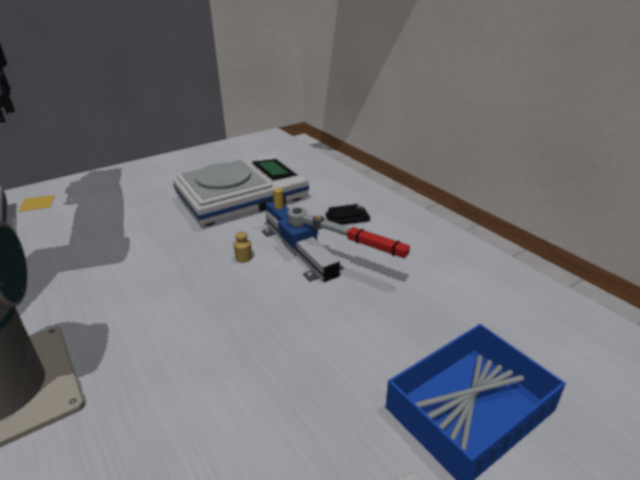

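View pics/wrist0.png

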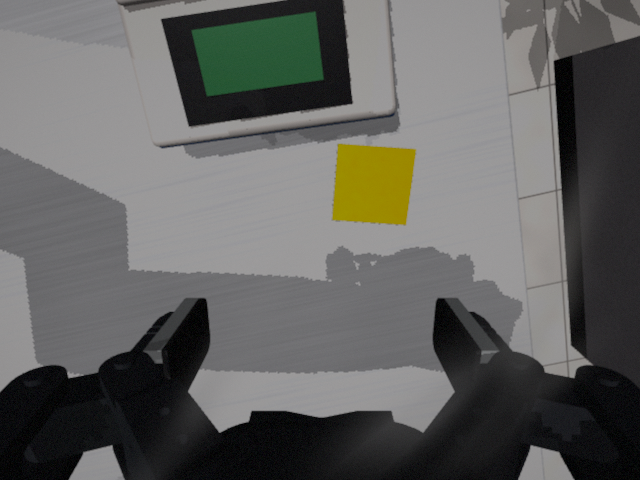

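Scene view: post at about (395,222), wrench head at (360,228), red handle from (270,275) to (317,255), balance on the right. Side view: post at (279,197), handle at (378,242). The wrist camera sees nothing useful yet. Next I'll locate these from the depth data.

```bash
cat > m.py <<'E'
from h import *
import sys
def masks(p):
    hsv=cv2.cvtColor(p,cv2.COLOR_RGB2HSV); h,s,v=[hsv[...,i].astype(int) for i in range(3)]
    return dict(red=((h<8)|(h>172))&(s>150)&(v>80), yel=(h>18)&(h<32)&(s>130)&(v>80), blue=(h>105)&(h<125)&(s>130)&(v>50))
E
python3 - <<'E'
from m import *
for n in ['scene0','side0']:
    p,X,ok=cloud(n); M=masks(p)
    for k,m in M.items():
        nl,L,st,c=cv2.connectedComponentsWithStats((m&ok).astype(np.uint8))
        for i in range(1,nl):
            if st[i,4]>25:
                q=X[L==i]; print(n,k,st[i].tolist(),np.round(np.median(q,0)),np.round(np.percentile(q,3,0)),np.round(np.percentile(q,97,0)))
E
```

```text
scene0 red [278, 249, 40, 26, 326] [661. -94.  97.] [ 639. -135.   94.] [682. -48. 101.]
scene0 red [269, 269, 11, 12, 80] [ 685. -152.   97.] [ 672. -163.   94.] [ 695. -142.  100.]
scene0 yel [477, 100, 22, 13, 247] [140. 662.   3.] [106. 629.  -1.] [170. 695.   7.]
scene0 yel [148, 142, 28, 21, 327] [ 120. -418.    3.] [  85. -452.   -2.] [ 153. -385.    6.]
scene0 yel [353, 194, 10, 13, 90] [481. 108.  46.] [468.  97.  38.] [490. 119.  66.]
scene0 yel [392, 216, 6, 8, 38] [600. 165. 109.] [592. 158. 105.] [608. 172. 112.]
scene0 blue [347, 221, 60, 26, 543] [607. 121.  65.] [583.  50.  60.] [624. 198.  69.]
scene0 blue [155, 227, 35, 67, 1107] [ 531. -384.    7.] [ 470. -414.    2.] [ 635. -356.   62.]
side0 red [348, 228, 48, 24, 497] [ 653. -102.   93.] [ 632. -140.   80.] [672. -55.  97.]
side0 red [395, 243, 14, 14, 146] [ 675. -158.   92.] [ 668. -169.   80.] [ 686. -147.   97.]
side0 yel [274, 189, 8, 19, 135] [592. 158.  90.] [586. 153.  67.] [601. 166. 107.]
side0 yel [21, 196, 32, 14, 282] [140. 657.  -0.] [107. 627.  -3.] [174. 688.   2.]
side0 yel [238, 237, 10, 7, 29] [469. 102.  48.] [463.  97.  42.] [481. 110.  60.]
side0 yel [236, 246, 13, 15, 136] [463.  95.  23.] [456.  91.   7.] [475. 104.  38.]
side0 blue [285, 187, 22, 8, 42] [700. 257.  36.] [669. 253.  33.] [729. 260.  39.]
side0 blue [198, 197, 74, 22, 174] [525. 267.  36.] [444. 260.  32.] [623. 274.  39.]
side0 blue [266, 201, 50, 47, 725] [578.  69.  61.] [559.  40.  33.] [608. 191.  65.]
side0 blue [387, 325, 178, 155, 13520] [ 572. -443.   21.] [ 468. -508.    2.] [ 666. -361.   60.]
```

```bash
cat >> h.py <<'E'
def st(): 
    s=sense(); return s,np.array(s['tcp_pos']),R.from_quat(s['orientation'])
def plan(target, yawdir=None):
    """print slide totals (in units) in tool axes for a world target, tool straight down w/ z along yawdir"""
    s,p,r=st(); d=r.inv().apply(np.array(target)-p); print('t',s['t'],'tcp',p.round(1),'open',round(s['opening'],3),'F',np.round(s['force'],1)); print('slide tot',(d/30).round(3))
    if yawdir is not None:
        z=np.array(yawdir,float); z/=np.linalg.norm(z); y=np.array([0,0,-1.]); x=np.cross(y,z); Rt=R.from_matrix(np.stack([x,y,z],1))
        rv=(r.inv()*Rt).as_rotvec(); print('twist tot(deg/10)',np.rad2deg(rv).round(2)/10, 'slide tot in target frame',(Rt.inv().apply(np.array(target)-p)/30).round(3))
E
python3 - <<'E'
from h import *
s,p,r=st(); print(r.as_matrix().round(3)); print({k:v for k,v in globals().items() if k in('grip_depth','GRIP_DEPTH')})
plan([600,100,231],[1,0,0]);plan([600,100,231],[-1,0,0])
E
python3 -c "
import cell;print([k for k in dir(cell) if k[0]!='_'])
print(getattr(cell,'grip_depth',None))"
```

```text
[[ 0.973 -0.001  0.23 ]
 [-0.23  -0.002  0.973]
 [-0.    -1.    -0.002]]
{'grip_depth': -18.700000000000003}
t 0.15 tcp [143.4 607.7 230.4] open 1.003 F [-0.1  0.6 -0.3]
slide tot [ 1.8701e+01 -1.0000e-03 -1.2975e+01]
twist tot(deg/10) [1.000e-02 7.672e+00 6.000e-03] slide tot in target frame [16.923 -0.021 15.221]
t 0.15 tcp [143.4 607.7 230.4] open 1.003 F [-0.1  0.6 -0.3]
slide tot [ 1.8701e+01 -1.0000e-03 -1.2975e+01]
twist tot(deg/10) [ 6.0000e-03 -1.0328e+01 -1.0000e-02] slide tot in target frame [-16.923  -0.021 -15.221]
['MotionError', 'camera_info', 'grip_depth', 'sense', 'sign_off', 'snapshot']
-18.700000000000003
```

```bash
python3 - <<'E'
from h import *
plan([610,30,260],[-1,0,0])
E
```

```text
t 0.15 tcp [143.4 607.7 230.4] open 1.003 F [-0.1  0.6 -0.3]
slide tot [ 19.561  -0.964 -15.171]
twist tot(deg/10) [ 6.0000e-03 -1.0328e+01 -1.0000e-02] slide tot in target frame [-19.256  -0.987 -15.555]
```

Emit:
play_rows --commands '[{"slide": [0.98,-0.08,-0.76]},{"slide": [0.98,-0.08,-0.76]},{"slide": [0.98,-0.08,-0.76]},{"slide": [0.98,-0.08,-0.76]},{"slide": [0.98,-0.08,-0.76]},{"slide": [0.98,-0.08,-0.76]},{"slide": [0.98,-0.08,-0.76]},{"slide": [0.98,-0.08,-0.76]},{"slide": [0.98,-0.08,-0.76]},{"slide": [0.98,-0.08,-0.76]},{"slide": [0.98,-0.08,-0.76]},{"slide": [0.98,-0.08,-0.76]}]'

```text
invalid input at $.commands[0]: expected keys slide, twist
```

Emit:
play_rows --commands '[{"slide": [0.98,0,-0.76]},{"slide": [0.98,0,-0.76]},{"slide": [0.98,0,-0.76]},{"slide": [0.98,0,-0.76]},{"slide": [0.98,0,-0.76]},{"slide": [0.98,0,-0.76]},{"slide": [0.98,0,-0.76]},{"slide": [0.98,0,-0.76]}]'

```text
invalid input at $.commands[0]: expected keys slide, twist
```

Emit:
play_rows --commands '[{"twist": [0,-0.94,0]},{"twist": [0,-0.94,0]},{"twist": [0,-0.94,0]},{"twist": [0,-0.94,0]},{"twist": [0,-0.94,0]},{"twist": [0,-0.94,0]},{"twist": [0,-0.94,0]},{"twist": [0,-0.94,0]},{"twist": [0,-0.94,0]},{"twist": [0,-0.94,0]},{"twist": [0,-0.94,0]},{}]'

```text
invalid input at $.commands[0]: expected keys slide, twist
```

```bash
python3 - <<'E'
from h import *
shot('wrist','w1'); plan([610,30,260],[-1,0,0])
E
```

```text
t 0.2 tcp [143.4 607.8 230.5] open 0.999 F [0.3 0.2 0.3]
slide tot [ 19.562  -0.963 -15.173]
twist tot(deg/10) [ 5.0000e-03 -1.0328e+01 -8.0000e-03] slide tot in target frame [-19.26   -0.982 -15.553]
```

View pics/w1.png

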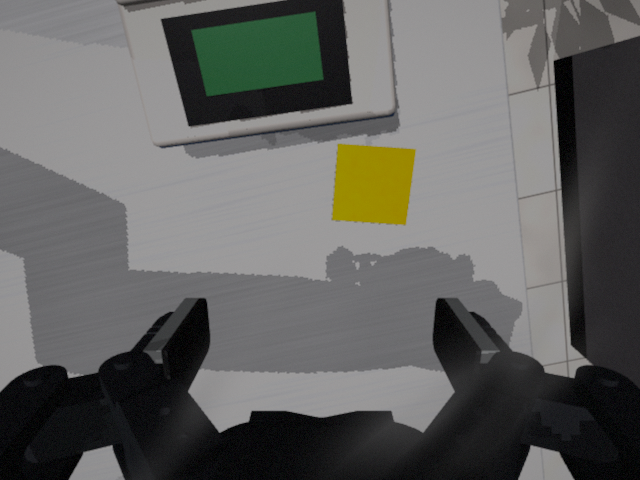

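Each row needs both keys, so the calls were refused and nothing moved.

Emit:
play_rows --commands '[{"slide": [0.98,-0.08,-0.76],"twist": [0,0,0]},{"slide": [0.98,-0.08,-0.76],"twist": [0,0,0]},{"slide": [0.98,-0.08,-0.76],"twist": [0,0,0]},{"slide": [0.98,-0.08,-0.76],"twist": [0,0,0]},{"slide": [0.98,-0.08,-0.76],"twist": [0,0,0]},{"slide": [0.98,-0.08,-0.76],"twist": [0,0,0]},{"slide": [0.98,-0.08,-0.76],"twist": [0,0,0]},{"slide": [0.98,-0.08,-0.76],"twist": [0,0,0]},{"slide": [0.98,-0.08,-0.76],"twist": [0,0,0]},{"slide": [0.98,-0.08,-0.76],"twist": [0,0,0]},{"slide": [0.98,-0.08,-0.76],"twist": [0,0,0]},{"slide": [0.98,-0.08,-0.76],"twist": [0,0,0]}]'

```text
t: 1.7
tcp_pos: [424.6, 259.9, 260.1]
orientation: [-0.702, 0.082, -0.082, 0.702]
force: [-1.1, 0.5, 0.0]
opening: 1.001
```

```bash
python3 - <<'E'
from h import *
plan([610,30,260],[-1,0,0])
E
```

```text
t 1.7 tcp [424.6 259.9 260.1] open 1.001 F [-1.1  0.5  0. ]
slide tot [ 7.774e+00  3.000e-03 -6.038e+00]
twist tot(deg/10) [ -0.    -10.328   0.   ] slide tot in target frame [-7.663e+00  3.000e-03 -6.179e+00]
```

Tracking is good with no lag.

Emit:
play_rows --commands '[{"slide": [0.97,0,-0.75],"twist": [0,0,0]},{"slide": [0.97,0,-0.75],"twist": [0,0,0]},{"slide": [0.97,0,-0.75],"twist": [0,0,0]},{"slide": [0.97,0,-0.75],"twist": [0,0,0]},{"slide": [0.97,0,-0.75],"twist": [0,0,0]},{"slide": [0.97,0,-0.75],"twist": [0,0,0]},{"slide": [0.97,0,-0.75],"twist": [0,0,0]},{"slide": [0.97,0,-0.75],"twist": [0,0,0]}]'

```text
t: 2.7
tcp_pos: [609.8, 31.3, 259.8]
orientation: [-0.702, 0.082, -0.082, 0.702]
force: [0.3, 0.2, 0.4]
opening: 1.001
```

Emit:
play_rows --commands '[{"slide": [0,0,0],"twist": [0,-0.94,0]},{"slide": [0,0,0],"twist": [0,-0.94,0]},{"slide": [0,0,0],"twist": [0,-0.94,0]},{"slide": [0,0,0],"twist": [0,-0.94,0]},{"slide": [0,0,0],"twist": [0,-0.94,0]},{"slide": [0,0,0],"twist": [0,-0.94,0]},{"slide": [0,0,0],"twist": [0,-0.94,0]},{"slide": [0,0,0],"twist": [0,-0.94,0]},{"slide": [0,0,0],"twist": [0,-0.94,0]},{"slide": [0,0,0],"twist": [0,-0.94,0]},{"slide": [0,0,0],"twist": [0,-0.94,0]},{"slide": [0,0,0],"twist": [0,0,0]}]'

```text
t: 4.2
tcp_pos: [609.1, 32.3, 259.8]
orientation: [-0.5, -0.5, 0.5, 0.5]
force: [0.5, -0.1, 0.0]
opening: 1.0
```

```bash
python3 - <<'E'
from h import *
shot('wrist','w2'); plan([610,30,260],[-1,0,0])
E
```

```text
t 4.25 tcp [609.2  32.3 259.9] open 0.997 F [-0.1  0.5 -0.3]
slide tot [-0.076 -0.003 -0.028]
twist tot(deg/10) [-0.002 -0.005 -0.   ] slide tot in target frame [-0.076 -0.003 -0.028]
```

View pics/w2.png

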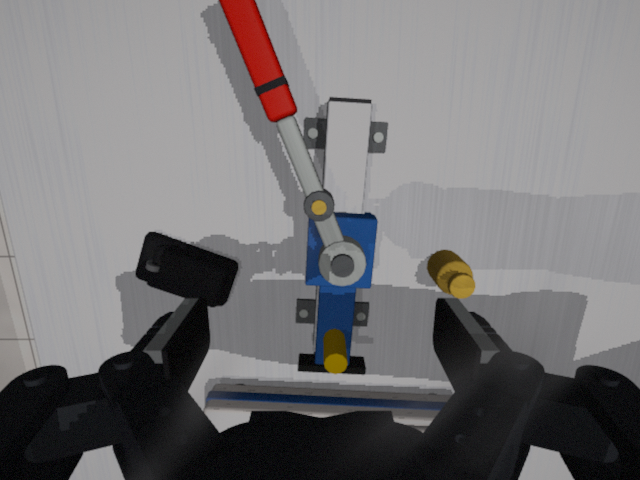

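Wrist view: post at (335,350), rubber face at row 365, balance edge at rows 385–400, bolt head (342,262), brass dot (319,207), red handle going up-left to (240,0), weight (455,275), mouse (187,270).

```bash
python3 - <<'E'
from m import *
p,X,ok=cloud('w2'); M=masks(p)
for k,m in M.items():
    nl,L,st_,c=cv2.connectedComponentsWithStats((m&ok).astype(np.uint8))
    for i in range(1,nl):
        if st_[i,4]>40:
            q=X[L==i]; print(k,st_[i].tolist(),c[i].round(0),np.round(np.median(q,0),1),np.round(np.percentile(q,3,0)),np.round(np.percentile(q,97,0)))
# post top
m=M['yel']&ok; q=X[m&(X[...,2]>100)]; q=q[(abs(q[:,0]-600)<60)]; print('posttop',q.mean(0).round(1),q.min(0).round(1),q.max(0).round(1))
for n,(u,v) in dict(bolt=(342,262),pivot=(319,207)).items(): 
    q=X[v-3:v+4,u-3:u+4].reshape(-1,3); print(n,np.median(q,0).round(1))
# rail edges: top surface z~40, 
m=ok&(abs(X[...,2]-40)<4)&(X[...,1]<30)&(X[...,1]>-70)&(X[...,0]>560)&(X[...,0]<640)
q=X[m]; print(len(q),q.min(0).round(1),q.max(0).round(1))
for y in range(-60,31,15):
    a=q[abs(q[:,1]-y)<3]; 
    if len(a): print(y,a[:,0].min().round(1),a[:,0].max().round(1))
# red handle axis
q=X[M['red']&ok&(X[...,2]>92)]; (vx,vy,x0,y0)=cv2.fitLine(q[:,:2].astype(np.float32),cv2.DIST_L2,0,.01,.01).ravel(); print('handle dir',vx,vy,x0,y0,np.median(q[:,2]), q.min(0),q.max(0))
# balance & black face
m=ok&(X[...,1]>210)&(X[...,2]>15)&(X[...,2]<80)&(X[...,1]<290); 
for u in (230,270,310,340,380,420):
    print(u,[(v,X[v,u].round(0).tolist()) for v in range(352,412,5)])
E
```

```text
red [219, 0, 64, 87, 2785] [252.  40.] [659.1 -99.4  95.2] [ 643. -124.   92.] [676. -72.  97.]
red [259, 84, 38, 38, 915] [278. 103.] [641.9 -55.8  95.1] [631. -67.  92.] [654. -45.  97.]
yel [312, 200, 14, 15, 167] [319. 207.] [611.4  24.6  98.4] [606.  19.  97.] [616.  30. 100.]
yel [437, 259, 38, 39, 1014] [456. 279.] [475.2 106.1  44.9] [460.  94.  38.] [488. 121.  64.]
yel [324, 353, 24, 21, 384] [335. 363.] [596.3 164.9 107.1] [587. 156. 105.] [605. 174. 109.]
blue [306, 213, 71, 152, 4174] [339. 278.] [590.1 106.4  62.8] [561.  42.  57.] [620. 182.  64.]
blue [231, 392, 161, 15, 805] [311. 400.] [619.  262.   37.8] [539. 257.  32.] [706. 267.  42.]
posttop [596.3 164.7 107.1] [586.3 154.8 103.9] [606.2 175.6 109. ]
bolt [591.1  72.   98.5]
pivot [610.5  24.5  98.5]
4238 [563.3 -64.1  36.3] [606.9  30.   42.7]
-60 563.5 602.5
-45 563.9 603.4
-30 565.2 604.2
-15 565.8 605.1
0 566.9 606.0
15 567.4 606.9
30 569.1 598.2
handle dir 0.3803091 -0.92485946 655.3748 -88.26435 95.16157844949419 [ 629.02426824 -125.87008686   92.00243335] [681.80967081 -42.54342673  97.79783301]
230 [(35
[... 1404 characters left out ...]
80 [(352, [537.0, 224.0, -2.0]), (357, [537.0, 231.0, -1.0]), (362, [537.0, 238.0, -0.0]), (367, [536.0, 245.0, -1.0]), (372, [536.0, 253.0, -2.0]), (377, [536.0, 259.0, -1.0]), (382, [535.0, 267.0, -2.0]), (387, [535.0, 274.0, -1.0]), (392, [537.0, 270.0, 14.0]), (397, [539.0, 267.0, 26.0]), (402, [541.0, 267.0, 35.0]), (407, [542.0, 267.0, 42.0])]
420 [(352, [489.0, 224.0, -1.0]), (357, [488.0, 231.0, -1.0]), (362, [488.0, 237.0, 1.0]), (367, [487.0, 245.0, -0.0]), (372, [487.0, 251.0, 0.0]), (377, [486.0, 259.0, -0.0]), (382, [486.0, 266.0, 0.0]), (387, [486.0, 273.0, 1.0]), (392, [485.0, 281.0, -0.0]), (397, [491.0, 270.0, 22.0]), (402, [493.0, 270.0, 31.0]), (407, [496.0, 269.0, 40.0])]
```

```bash
python3 - <<'E'
from h import *
plan([596.5,165,75],[-.9985,.054,0]); plan([596.5,165,175],[-.9985,.054,0])
E
```

```text
t 4.25 tcp [609.2  32.3 259.9] open 0.997 F [-0.1  0.5 -0.3]
slide tot [4.424 6.164 0.424]
twist tot(deg/10) [-0.002  0.305 -0.   ] slide tot in target frame [4.395 6.164 0.661]
t 4.25 tcp [609.2  32.3 259.9] open 0.997 F [-0.1  0.5 -0.3]
slide tot [4.424 2.83  0.425]
twist tot(deg/10) [-0.002  0.305 -0.   ] slide tot in target frame [4.395 2.83  0.661]
```

Emit:
play_rows --commands '[{"slide": [0,0,0],"twist": [0,0.305,0]},{"slide": [0.88,0.4,0.13],"twist": [0,0,0]},{"slide": [0.88,0.4,0.13],"twist": [0,0,0]},{"slide": [0.88,0.4,0.13],"twist": [0,0,0]},{"slide": [0.88,0.4,0.13],"twist": [0,0,0]},{"slide": [0.88,0.4,0.13],"twist": [0,0,0]},{"slide": [0,0.8,0],"twist": [0,0,0]},{"slide": [0,0.8,0],"twist": [0,0,0]},{"slide": [0,0.8,0],"twist": [0,0,0]},{"slide": [0,0.6,0],"twist": [0,0,0]},{"slide": [0,0,0],"twist": [0,0,0]}]'

```text
t: 5.62
tcp_pos: [595.1, 164.8, 108.4]
orientation: [-0.512, -0.486, 0.488, 0.514]
force: [0.4, -0.3, 0.2]
opening: 1.003
```

```bash
python3 - <<'E'
from h import *
shot('wrist','w3'); plan([596.5,165,75],[-.9985,.054,0])
E
```

```text
t 5.675 tcp [596.2 165.  109.7] open 1.0 F [ 0.1 -0.2  0.9]
slide tot [ 0.     1.156 -0.01 ]
twist tot(deg/10) [-0.007  0.012 -0.001] slide tot in target frame [-0.     1.156 -0.009]
```

View pics/w3.png

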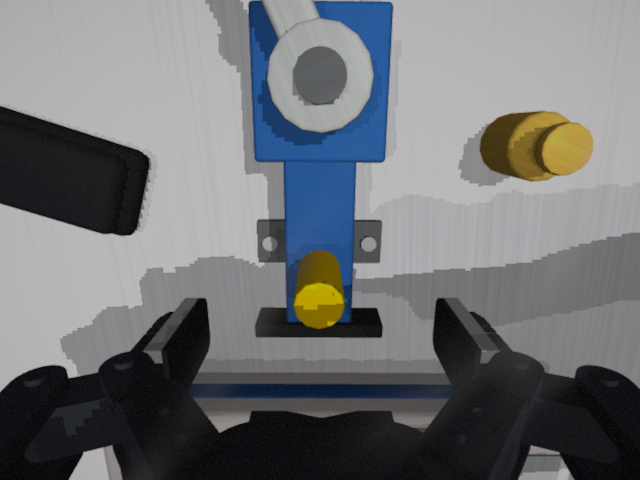

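The post top at (320,305) is centred between the pads and the rail is square to the tool. Going down and closing.

Emit:
play_rows --commands '[{"slide": [0,0.6,0],"twist": [0,0,0]},{"slide": [0,0.55,0],"twist": [0,0,0]},{"slide": [0,0,0],"twist": [0,0,0]}]'

```text
t: 6.05
tcp_pos: [594.7, 164.8, 73.4]
orientation: [-0.512, -0.486, 0.488, 0.513]
force: [-0.1, -0.4, -1.1]
opening: 0.999
```

Emit:
play_rows --commands '[{"slide": [0,0,0],"twist": [0,0,0]},{"slide": [0,0,0],"twist": [0,0,0]},{"slide": [0,0,0],"twist": [0,0,0]},{"slide": [0,0,0],"twist": [0,0,0]},{"slide": [0,0,0],"twist": [0,0,0]},{"slide": [0,0,0],"twist": [0,0,0]},{"slide": [0,0,0],"twist": [0,0,0]},{"slide": [0,0,0],"twist": [0,0,0]}]' --gripper 1 --grip_force 30

```text
t: 7.05
tcp_pos: [596.2, 165.2, 76.3]
orientation: [-0.512, -0.487, 0.487, 0.513]
force: [-2.8, 0.2, 5.0]
opening: 0.249
```

```bash
python3 - <<'E'
from h import *
shot('wrist','w4');plan([596.5,165,75],[-.9985,.054,0]); print(sense()['qvel'].round(3))
E
```

```text
t 7.1 tcp [596.2 165.2  76.2] open 0.246 F [-3.4 -1.4  5.2]
slide tot [-0.008  0.041 -0.011]
twist tot(deg/10) [-0.003  0.017  0.001] slide tot in target frame [-0.008  0.041 -0.011]
[-0.    -0.    -0.001 -0.001 -0.     0.001]
```

View pics/w4.png

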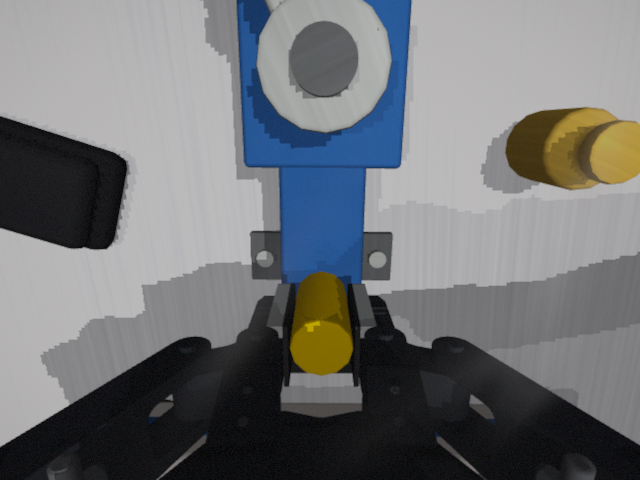

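Post is held (opening 0.246 ≈ 21 mm). The gap is about 57 mm, so I'll slide 40 mm first.

Emit:
play_rows --commands '[{"slide": [0.2,0,0],"twist": [0,0,0]},{"slide": [0.2,0,0],"twist": [0,0,0]},{"slide": [0.2,0,0],"twist": [0,0,0]},{"slide": [0.2,0,0],"twist": [0,0,0]},{"slide": [0.2,0,0],"twist": [0,0,0]},{"slide": [0.2,0,0],"twist": [0,0,0]},{"slide": [0.13,0,0],"twist": [0,0,0]}]'

```text
t: 7.98
tcp_pos: [598.3, 201.7, 76.2]
orientation: [0.515, 0.485, -0.489, -0.511]
force: [-2.5, -9.8, 7.4]
opening: 0.249
```

```bash
python3 - <<'E'
from h import *
shot('wrist','w5');shot('scene','s5');shot('side','d5');plan([596.5,165,75],[-.9985,.054,0])
from m import *
for f in ('s5','d5'):
    p,X,ok=cloud(f); m=masks(p)['yel']&ok; q=X[m]; q=q[(abs(q[:,0]-600)<40)&(abs(q[:,1]-200)<60)&(q[:,2]>60)]; print(f,len(q), q.mean(0) if len(q) else 0)
p=cv2.imread('pics/s5.png')[180:290,320:540]; q=cv2.imread('pics/d5.png')[150:260,170:390]
cv2.imwrite('pics/c5.png',cv2.resize(np.vstack([p,q]),None,fx=2.7,fy=2.7,interpolation=cv2.INTER_CUBIC))
E
```

```text
t 8.125 tcp [598.4 202.3  76.2] open 0.248 F [-3.5 -7.2  5.7]
slide tot [-1.244  0.049 -0.003]
twist tot(deg/10) [-0.     0.009 -0.034] slide tot in target frame [-1.244  0.041 -0.005]
s5 10 [610.76204817 219.66561252 253.45568699]
d5 98 [596.91469248 194.42965122  89.68472461]
```

View pics/w5.png

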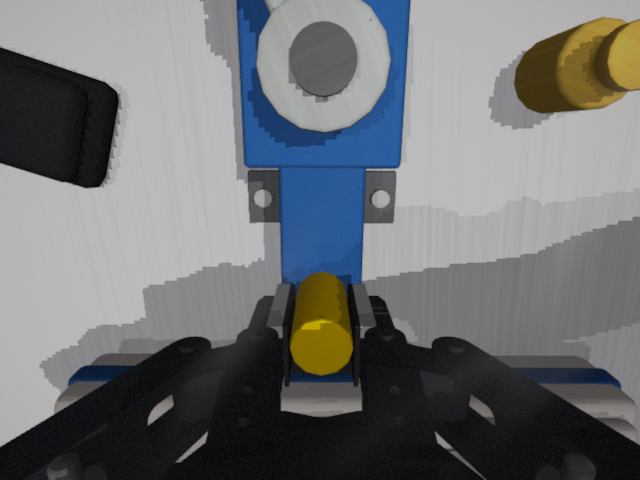

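View pics/c5.png

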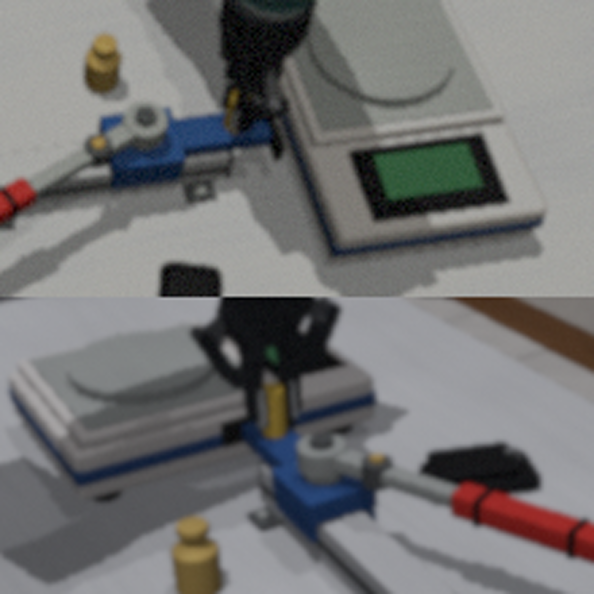

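About 18–20 mm of gap is left. The arm stiffness is about 3 N/mm, so small steps will be gentle.

Emit:
play_rows --commands '[{"slide": [0.1,0,0],"twist": [0,0,0]},{"slide": [0.1,0,0],"twist": [0,0,0]},{"slide": [0.1,0,0],"twist": [0,0,0]},{"slide": [0.1,0,0],"twist": [0,0,0]}]'

```text
t: 8.62
tcp_pos: [599.0, 213.5, 76.2]
orientation: [0.515, 0.485, -0.488, -0.511]
force: [-2.7, -8.8, 6.8]
opening: 0.251
```

Emit:
play_rows --commands '[{"slide": [0.07,0,0],"twist": [0,0,0]}]'

```text
t: 8.75
tcp_pos: [599.1, 215.7, 76.2]
orientation: [0.515, 0.485, -0.488, -0.511]
force: [-3.1, -8.6, 7.5]
opening: 0.248
```

Emit:
play_rows --commands '[{"slide": [0.05,0,0],"twist": [0,0,0]}]'

```text
t: 8.88
tcp_pos: [599.3, 217.2, 76.2]
orientation: [0.515, 0.485, -0.488, -0.511]
force: [-2.0, -9.0, 7.1]
opening: 0.246
```

```bash
python3 - <<'E'
from h import *
shot('wrist','w6');shot('side','d6');plan([596.5,165,75])
q=cv2.imread('pics/d6.png')[150:260,170:390]
cv2.imwrite('pics/c6.png',cv2.resize(q,None,fx=3.6,fy=3.6,interpolation=cv2.INTER_CUBIC))
E
```

```text
t 8.975 tcp [599.3 217.4  76.2] open 0.247 F [-3.  -8.6  6.9]
slide tot [-1.749  0.053 -0.   ]
```

View pics/c6.png

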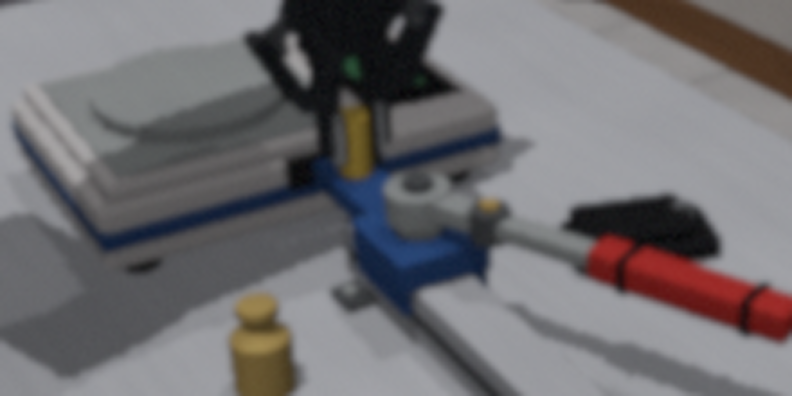

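View pics/w6.png

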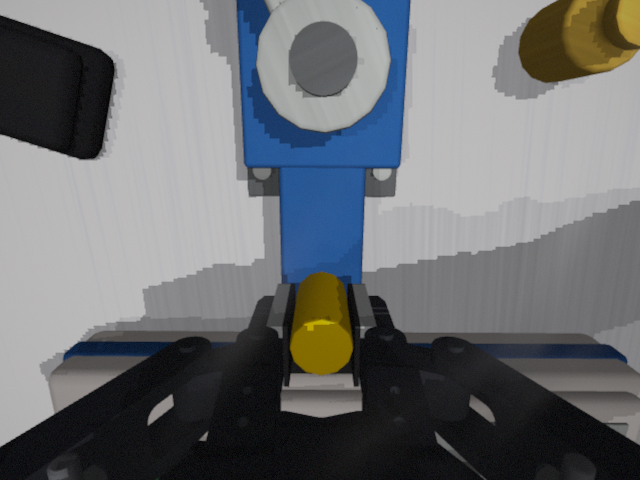

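The stop is a few mm short of the balance, with only friction in the force reading. I'll measure the face in this view, then creep.

```bash
python3 - <<'E'
from h import *
p,X,ok=cloud('w6')
for u in (110,130,150,500,540,580): print(u,[X[v,u].round(1).tolist() for v in (346,352,358)])
E
```

```text
110 [[718.0, 256.4, 33.3], [714.4, 256.1, 39.9], [712.4, 257.2, 43.9]]
130 [[595.8, 147.8, 218.7], [703.5, 256.5, 40.3], [701.8, 257.6, 44.2]]
150 [[695.1, 256.6, 35.0], [693.0, 257.3, 39.9], [643.8, 203.3, 131.0]]
500 [[502.4, 268.6, 32.3], [505.0, 268.6, 38.0], [506.9, 269.3, 42.4]]
540 [[480.6, 269.4, 33.0], [483.5, 269.6, 38.2], [486.3, 269.9, 43.2]]
580 [[456.7, 272.1, 30.6], [462.0, 270.7, 38.4], [464.5, 271.6, 42.4]]
```

Emit:
play_rows --commands '[{"slide": [0.05,0,0],"twist": [0,0,0]}]'

```text
t: 9.1
tcp_pos: [599.3, 218.6, 76.2]
orientation: [0.515, 0.485, -0.488, -0.511]
force: [-2.6, -9.0, 6.7]
opening: 0.247
```

Emit:
play_rows --commands '[{"slide": [0.04,0,0],"twist": [0,0,0]}]'

```text
t: 9.22
tcp_pos: [599.4, 219.8, 76.2]
orientation: [0.515, 0.485, -0.488, -0.511]
force: [-2.8, -8.8, 6.5]
opening: 0.25
```

Emit:
play_rows --commands '[{"slide": [0.03,0,0],"twist": [0,0,0]}]'

```text
t: 9.35
tcp_pos: [599.4, 220.8, 76.2]
orientation: [0.515, 0.485, -0.488, -0.511]
force: [-2.6, -8.6, 6.3]
opening: 0.249
```

Emit:
play_rows --commands '[{"slide": [0.02,0,0],"twist": [0,0,0]}]'

```text
t: 9.48
tcp_pos: [599.5, 221.4, 76.2]
orientation: [0.515, 0.485, -0.488, -0.511]
force: [-3.1, -9.3, 7.1]
opening: 0.247
```

Emit:
play_rows --commands '[{"slide": [0.02,0,0],"twist": [0,0,0]}]'

```text
t: 9.6
tcp_pos: [599.5, 221.9, 76.2]
orientation: [0.515, 0.485, -0.488, -0.511]
force: [-2.7, -8.8, 6.2]
opening: 0.248
```

Emit:
play_rows --commands '[{"slide": [0.02,0,0],"twist": [0,0,0]}]'

```text
t: 9.72
tcp_pos: [599.6, 222.5, 76.2]
orientation: [0.515, 0.485, -0.488, -0.511]
force: [-2.2, -8.1, 7.2]
opening: 0.248
```

Emit:
play_rows --commands '[{"slide": [0.02,0,0],"twist": [0,0,0]}]'

```text
t: 9.85
tcp_pos: [599.6, 222.9, 76.2]
orientation: [0.515, 0.485, -0.488, -0.511]
force: [-2.7, -10.1, 6.7]
opening: 0.247
```

Emit:
play_rows --commands '[{"slide": [0.02,0,0],"twist": [0,0,0]}]'

```text
t: 9.98
tcp_pos: [599.6, 222.9, 76.2]
orientation: [0.515, 0.484, -0.489, -0.511]
force: [-2.9, -12.1, 7.7]
opening: 0.246
```

Emit:
play_rows --commands '[{"slide": [0.02,0,0],"twist": [0,0,0]}]'

```text
t: 10.1
tcp_pos: [599.6, 222.9, 76.2]
orientation: [0.516, 0.484, -0.489, -0.511]
force: [-3.1, -13.5, 8.4]
opening: 0.248
```

Contact: the position has stopped at 222.9 and force rose about 4.5 N over friction. I'll relieve the spring load, check, then release.

Emit:
play_rows --commands '[{"slide": [-0.08,0,0],"twist": [0,0,0]},{"slide": [-0.04,0,0],"twist": [0,0,0]},{"slide": [0,0,0],"twist": [0,0,0]}]'

```text
t: 10.48
tcp_pos: [599.6, 223.0, 76.3]
orientation: [0.513, 0.486, -0.487, -0.512]
force: [-2.1, -3.0, 5.0]
opening: 0.25
```

```bash
python3 - <<'E'
from h import *
shot('wrist','w7');shot('side','d7');plan([596.5,165,75])
q=cv2.imread('pics/d7.png')[150:260,170:390]
cv2.imwrite('pics/c7.png',cv2.resize(q,None,fx=3.6,fy=3.6,interpolation=cv2.INTER_CUBIC))
p,X,ok=cloud('w7')
for u in (110,130,500,540,580): print(u,[X[v,u].round(1).tolist() for v in (340,346,352,358)])
E
```

```text
t 10.575 tcp [599.6 222.9  76.2] open 0.242 F [-2.1 -3.9  5.7]
slide tot [-1.933  0.046  0.003]
110 [[714.7, 256.3, 38.0], [712.3, 257.1, 42.7], [709.1, 257.0, 48.6], [707.1, 257.9, 52.6]]
130 [[703.8, 256.7, 38.2], [701.7, 257.5, 42.8], [699.1, 257.7, 48.3], [696.2, 257.5, 54.1]]
500 [[504.8, 268.4, 36.2], [507.2, 268.7, 41.3], [508.7, 269.9, 45.0], [511.6, 269.2, 51.1]]
540 [[482.6, 270.1, 35.2], [485.4, 270.4, 40.4], [488.6, 270.2, 46.1], [491.7, 269.9, 51.7]]
580 [[461.0, 271.1, 35.4], [464.3, 271.4, 40.7], [467.6, 271.6, 45.7], [471.3, 271.2, 51.3]]
```

View pics/c7.png

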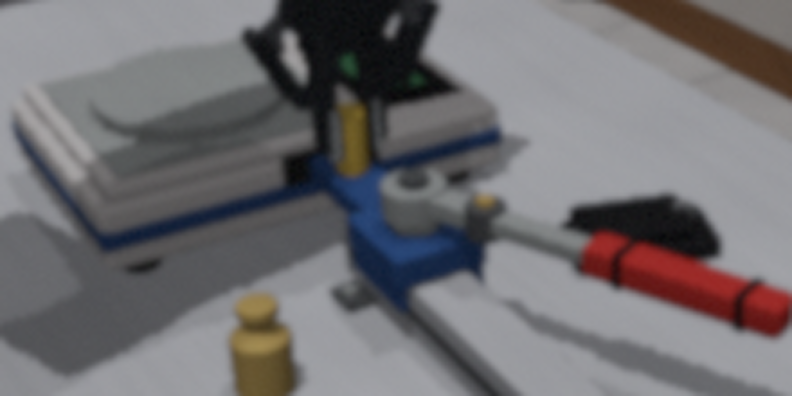

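Emit:
play_rows --commands '[{"slide": [-0.03,0,0],"twist": [0,0,0]},{"slide": [0,0,0],"twist": [0,0,0]}]'

```text
t: 10.82
tcp_pos: [599.6, 222.9, 76.3]
orientation: [0.513, 0.487, -0.487, -0.513]
force: [-3.0, -1.3, 4.8]
opening: 0.247
```

Emit:
play_rows --commands '[{"slide": [0,0,0],"twist": [0,0,0]},{"slide": [0,0,0],"twist": [0,0,0]},{"slide": [0,0,0],"twist": [0,0,0]},{"slide": [0,0,0],"twist": [0,0,0]},{"slide": [0,-0.5,0],"twist": [0,0,0]},{"slide": [0,-1,0],"twist": [0,0,0]},{"slide": [0,-1,0],"twist": [0,0,0]},{"slide": [0,-1,0],"twist": [0,0,0]}]' --gripper -1

```text
t: 11.82
tcp_pos: [599.9, 223.3, 182.9]
orientation: [0.513, 0.487, -0.487, -0.512]
force: [0.5, -0.1, -0.1]
opening: 1.0
```

Emit:
play_rows --commands '[{"slide": [-1,-1,0],"twist": [0,0,0]},{"slide": [-1,-0.7,0],"twist": [0,0,0]},{"slide": [-1,0,0],"twist": [0,0,0]},{"slide": [-1,0,0],"twist": [0,0,0]},{"slide": [-1,0,0],"twist": [0,0,0]},{"slide": [-1,0,0],"twist": [0,0,0]},{"slide": [0,0,0],"twist": [0,0,0]}]'

```text
t: 12.7
tcp_pos: [590.6, 41.8, 232.9]
orientation: [0.514, 0.487, -0.486, -0.513]
force: [-0.7, 0.4, 0.1]
opening: 0.998
```

```bash
python3 - <<'E'
from h import *
shot('wrist','w8');plan([596.5,165,75])
E
```

```text
t 12.75 tcp [590.6  42.9 232.7] open 1.001 F [-0.2  0.6 -0.3]
slide tot [4.073 5.259 0.026]
```

View pics/w8.png

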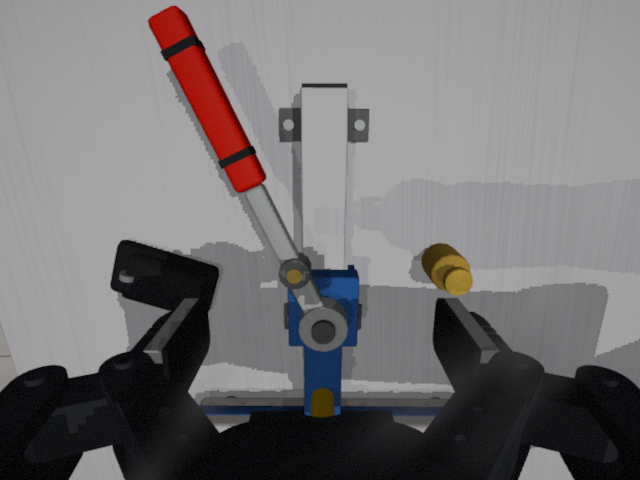

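Clear view: bolt (323,328), brass dot (294,274), handle from (250,190) to (168,12).

```bash
cat >> m.py <<'E'
def wrench(f,zlo=90):
    p,X,ok=cloud(f); M=masks(p)
    q=X[M['red']&ok&(X[...,2]>zlo)]; q=q[q[:,1]<100]
    l=cv2.fitLine(q[:,:2].astype(np.float32),cv2.DIST_HUBER,0,.01,.01).ravel(); d=l[:2]; d=d if d[1]<0 else -d
    c=l[2:]; t=(q[:,:2]-c)@d
    g=X[M['yel']&ok&(X[...,2]>90)]; 
    nl,L,s,cc=cv2.connectedComponentsWithStats((M['yel']&ok&(X[...,2]>92)&(X[...,1]<150)&(X[...,0]>500)).astype(np.uint8))
    i=1+np.argmax(s[1:,4]); piv=np.median(X[L==i],0)
    print('red z',np.median(q[:,2]).round(1),'dir',d.round(4),'ang',np.degrees(np.arctan2(d[0],-d[1])).round(2),'inner',(c+d*t.min()).round(1),'outer',(c+d*t.max()).round(1),'pivot',piv.round(1),s[i].tolist())
    return c,d,piv
E
python3 - <<'E'
from m import *
c,d,piv=wrench('w8')
p,X,ok=cloud('w8'); print('bolt',np.median(X[322:334,317:329].reshape(-1,3),0))
m=ok&(X[...,2]>92)&(X[...,1]>100)&(X[...,1]<160)&(abs(X[...,0]-595)<30); q=X[m]; print('head',q.min(0),q.max(0))
B=np.array([594.7,133]); e=B-c; n=np.array([-d[1],d[0]]); print('line dist of bolt',e@n,' pivot',(piv[:2]-c)@n, 'along from bolt',(piv[:2]-B)@d)
print('pivot ang',np.degrees(np.arctan2(piv[0]-B[0],B[1]-piv[1])))
E
```

```text
red z 95.1 dir [ 0.3653 -0.9309] ang 21.42 inner [640.9  12. ] outer [ 687.9 -107.7] pivot [614.3  82.1  98.2] [287, 269, 14, 15, 160]
bolt [594.21542537 128.62241178  98.13503782]
head [573.9579896  100.72239584  92.00782724] [614.96369962 153.82308988 100.03727202]
line dist of bolt 1.16820487086558  pivot 0.7918994937270227 along from bolt 54.48936427839853
pivot ang 21.02894020980443
```

```bash
python3 - <<'E'
from h import *
th=np.radians(21.4)
plan([668.9,-58.6,125],[-np.cos(th),-np.sin(th),0])
E
```

```text
t 12.75 tcp [590.6  42.9 232.7] open 1.001 F [-0.2  0.6 -0.3]
slide tot [-3.242  3.593 -2.779]
twist tot(deg/10) [ 8.000e-03 -2.442e+00  1.000e-03] slide tot in target frame [-4.102  3.59  -1.195]
```

Emit:
play_rows --commands '[{"slide": [0,0,0],"twist": [0,-0.82,0]},{"slide": [0,0,0],"twist": [0,-0.81,0]},{"slide": [0,0,0],"twist": [0,-0.81,0]},{"slide": [-0.82,0,-0.24],"twist": [0,0,0]},{"slide": [-0.82,0.5,-0.24],"twist": [0,0,0]},{"slide": [-0.82,0.9,-0.24],"twist": [0,0,0]},{"slide": [-0.82,0.9,-0.24],"twist": [0,0,0]},{"slide": [-0.82,0.9,-0.24],"twist": [0,0,0]},{"slide": [0,0.39,0],"twist": [0,0,0]},{"slide": [0,0,0],"twist": [0,0,0]},{"slide": [0,0,0],"twist": [0,0,0]}]' --gripper 0

```text
t: 14.12
tcp_pos: [669.2, -57.5, 124.7]
orientation: [0.398, 0.585, -0.584, -0.398]
force: [-0.2, -0.2, 0.0]
opening: 0.502
```

```bash
python3 - <<'E'
from m import *
shot('wrist','w9');th=np.radians(21.4)
plan([668.9,-58.6,75],[-np.cos(th),-np.sin(th),0])
shot('scene','s9'); shot('side','d9')
for f in ('w9','s9','d9'):
    try: wrench(f)
    except Exception as e: print(f,e)
E
```

```text
t 14.175 tcp [669.5 -57.5 125.2] open 0.503 F [-0.2 -0.2 -0.2]
slide tot [-0.027  1.673  0.034]
twist tot(deg/10) [ 0.01   0.01  -0.005] slide tot in target frame [-0.028  1.673  0.031]
w9 attempt to get argmax of an empty sequence
red z 97.2 dir [ 0.3155 -0.9489] ang 18.39 inner [650.7  14.7] outer [ 690.8 -106. ] pivot [614.6  83.1 100.6] [363, 231, 3, 3, 8]
d9 attempt to get argmax of an empty sequence
```

View pics/w9.png

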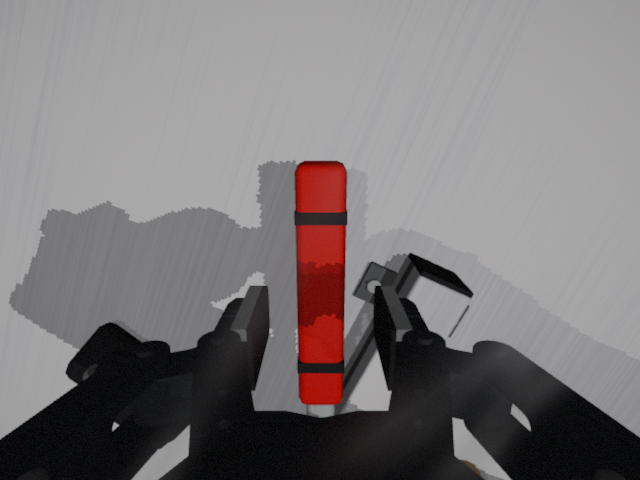

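View pics/s9.png

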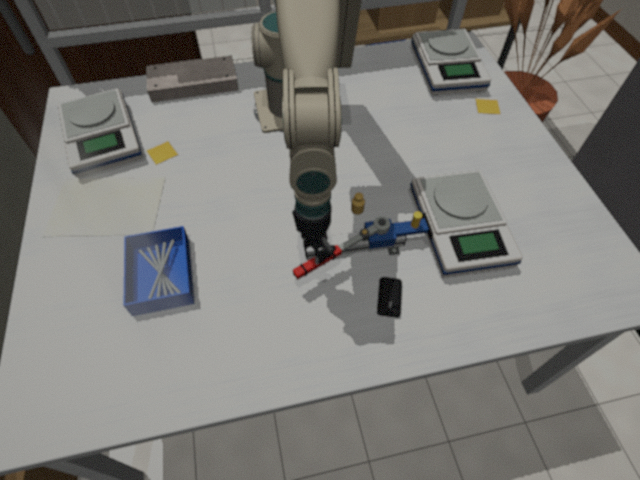

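Handle is centred (col 320) and parallel to the pads (inner faces at cols 267 and 378). I'll descend around it.

Emit:
play_rows --commands '[{"slide": [0,0.6,0],"twist": [0,0,0]},{"slide": [0,0.6,0],"twist": [0,0,0]},{"slide": [0,0.45,0],"twist": [0,0,0]},{"slide": [0,0,0],"twist": [0,0,0]}]'

```text
t: 14.78
tcp_pos: [667.0, -57.5, 71.8]
orientation: [-0.397, -0.584, 0.585, 0.4]
force: [-0.2, 0.4, -0.4]
opening: 0.503
```

```bash
cat >> m.py <<'E'
B=np.array([594.7,132.5])
def handle(f):
    p,X,ok=cloud(f); M=masks(p); q=X[M['red']&ok&(X[...,2]>90)&(X[...,2]<101)]
    # band-limited fit
    l=cv2.fitLine(q[:,:2].astype(np.float32),cv2.DIST_HUBER,0,.01,.01).ravel(); d=l[:2]; d=d if d[1]<0 else -d; c=l[2:]
    n=np.array([-d[1],d[0]]); n=n if n[0]>0 else -n
    th=np.degrees(np.arctan2(d[0],-d[1])); off=(c-B)@n
    print(f,'N',len(q),'handle th',th.round(2),'offset of line from bolt (+x side)',off.round(2),'bend if so',np.degrees(np.arcsin(np.clip(off/55,-1,1))).round(1))
    return th,off
E
python3 - <<'E'
from m import *
handle('w8');handle('w9');shot('wrist','w10');handle('w10'); plan([668.9,-58.6,75])
E
```

```text
w8 N 5828 handle th 21.42 offset of line from bolt (+x side) -0.99 bend if so -1.0
w9 N 10067 handle th 21.65 offset of line from bolt (+x side) -0.57 bend if so -0.6
w10 N 14624 handle th 21.76 offset of line from bolt (+x side) -1.14 bend if so -1.2
t 14.825 tcp [667.9 -57.7  73. ] open 0.502 F [-0.8 -1.1 -0.1]
slide tot [-0.041 -0.066 -0.018]
```

View pics/w10.png

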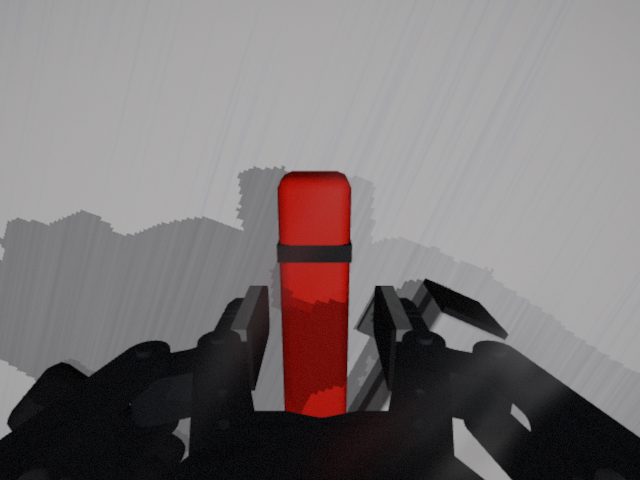

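Emit:
play_rows --commands '[{"slide": [0,0,0.25],"twist": [0,0,0]},{"slide": [0,0,0.2],"twist": [0,0.168,0]},{"slide": [0,0,0.2],"twist": [0,0.168,0]},{"slide": [0,0,0.2],"twist": [0,0.168,0]},{"slide": [0,0,0.2],"twist": [0,0.168,0]},{"slide": [0,0,0.2],"twist": [0,0.168,0]},{"slide": [0,0,0.2],"twist": [0,0.168,0]}]'

```text
t: 15.7
tcp_pos: [629.8, -69.6, 75.9]
orientation: [0.449, 0.55, -0.545, -0.447]
force: [5.0, 5.8, -2.0]
opening: 0.501
```

```bash
cat >> m.py <<'E'
def rep(f):
    shot('wrist',f); handle(f); s,p,r=st(); F=r.inv().apply(s['force']); z=r.as_matrix()[:,2]
    print('t',s['t'],'tcp',p.round(1),'tool yaw th',np.degrees(np.arctan2(-z[1],-z[0])).round(2),'F tool',F.round(1),'j6',s['joint_pos'][5].round(2),'r from bolt',np.hypot(*(p[:2]-B)).round(1))
E
python3 -c "
from m import *
rep('w11')"
```

```text
w11 N 13783 handle th 13.1 offset of line from bolt (+x side) -2.66 bend if so -2.8
t 15.75 tcp [628.8 -69.9  75.8] tool yaw th 11.31 F tool [ 3.5  0.5 -4.2] j6 -1.98 r from bolt 205.2
```

Emit:
play_rows --commands '[{"slide": [0,0,0.2],"twist": [0,0.168,0]},{"slide": [0,0,0.2],"twist": [0,0.168,0]},{"slide": [0,0,0.2],"twist": [0,0.168,0]}]'

```text
t: 16.12
tcp_pos: [612.4, -72.9, 76.1]
orientation: [0.473, 0.529, -0.524, -0.471]
force: [4.9, 4.6, -0.6]
opening: 0.499
```

```bash
python3 -c "
from m import *
rep('w12')"
```

```text
w12 N 13549 handle th 8.19 offset of line from bolt (+x side) -2.75 bend if so -2.9
t 16.175 tcp [611.4 -73.1  75.9] tool yaw th 6.27 F tool [ 4.2  0.4 -3.2] j6 -1.91 r from bolt 206.2
```

View pics/w12.png

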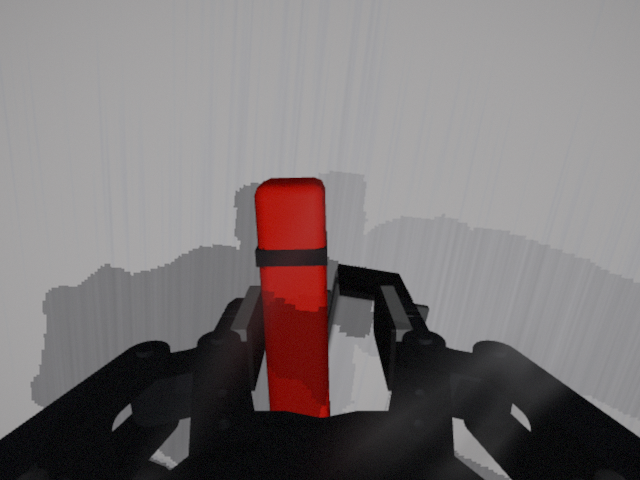

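Emit:
play_rows --commands '[{"slide": [0,0,0.15],"twist": [0,0.126,0]},{"slide": [0,0,0.15],"twist": [0,0.126,0]}]'

```text
t: 16.42
tcp_pos: [603.6, -73.9, 76.1]
orientation: [0.484, 0.519, -0.514, -0.482]
force: [4.9, 5.3, -1.5]
opening: 0.498
```

Emit:
play_rows --commands '[{"slide": [0,0,0.15],"twist": [0,0.126,0]},{"slide": [0,0,0.15],"twist": [0,0.126,0]}]'

```text
t: 16.68
tcp_pos: [594.8, -74.6, 76.2]
orientation: [0.495, 0.508, -0.503, -0.493]
force: [4.7, 4.1, -0.5]
opening: 0.499
```

```bash
python3 -c "
from m import *
rep('w13')"
```

```text
w13 N 13342 handle th 3.2 offset of line from bolt (+x side) -2.47 bend if so -2.6
t 16.725 tcp [594.  -74.6  76.1] tool yaw th 1.26 F tool [ 4.   0.8 -4.6] j6 -1.83 r from bolt 207.1
```

Emit:
play_rows --commands '[{"slide": [0,0,0.15],"twist": [0,0.126,0]},{"slide": [0,0,0.15],"twist": [0,0.126,0]}]'

```text
t: 16.98
tcp_pos: [586.0, -74.8, 76.2]
orientation: [0.507, 0.497, -0.492, -0.504]
force: [5.8, 3.7, -1.7]
opening: 0.501
```

Emit:
play_rows --commands '[{"slide": [0,0,0.15],"twist": [0,0.126,0]},{"slide": [0,0,0.15],"twist": [0,0.126,0]}]'

```text
t: 17.23
tcp_pos: [577.1, -74.6, 76.3]
orientation: [0.517, 0.486, -0.481, -0.515]
force: [5.0, 4.0, -0.5]
opening: 0.499
```

```bash
python3 -c "
from m import *
rep('w14')"
```

```text
w14 N 13131 handle th -1.69 offset of line from bolt (+x side) -2.42 bend if so -2.5
t 17.275 tcp [576.3 -74.6  76.2] tool yaw th -3.79 F tool [ 3.4  0.6 -3.5] j6 -1.75 r from bolt 208.0
```

Emit:
play_rows --commands '[{"slide": [0,0,0.15],"twist": [0,0.126,0]},{"slide": [0,0,0.15],"twist": [0,0.126,0]}]'

```text
t: 17.52
tcp_pos: [568.3, -74.1, 76.3]
orientation: [0.528, 0.475, -0.469, -0.525]
force: [5.1, 3.7, -1.1]
opening: 0.503
```

Emit:
play_rows --commands '[{"slide": [0,0,0.15],"twist": [0,0.126,0]}]'

```text
t: 17.65
tcp_pos: [563.9, -73.6, 76.4]
orientation: [0.533, 0.469, -0.463, -0.53]
force: [5.5, 3.3, -0.8]
opening: 0.499
```

Emit:
play_rows --commands '[{"slide": [0,0,0.15],"twist": [0,0.126,0]}]'

```text
t: 17.77
tcp_pos: [559.5, -73.2, 76.4]
orientation: [0.538, 0.463, -0.457, -0.535]
force: [5.8, 1.2, -0.5]
opening: 0.505
```

```bash
python3 -c "
from m import *
rep('w15')"
```

```text
w15 N 12993 handle th -6.56 offset of line from bolt (+x side) -2.49 bend if so -2.6
t 17.825 tcp [558.7 -73.1  76.3] tool yaw th -8.84 F tool [ 4.   1.  -4.1] j6 -1.66 r from bolt 208.7
```

Emit:
play_rows --commands '[{"slide": [0,0,0.15],"twist": [0,0.126,0]}]'

```text
t: 17.95
tcp_pos: [555.4, -72.6, 76.5]
orientation: [0.543, 0.457, -0.451, -0.54]
force: [6.1, 4.5, -0.8]
opening: 0.498
```

Emit:
play_rows --commands '[{"slide": [0,0,0.15],"twist": [0,0.126,0]}]'

```text
t: 18.08
tcp_pos: [550.8, -71.8, 76.5]
orientation: [0.548, 0.451, -0.445, -0.545]
force: [5.7, 2.9, -0.1]
opening: 0.499
```

Emit:
play_rows --commands '[{"slide": [0,0,0.15],"twist": [0,0.126,0]}]'

```text
t: 18.2
tcp_pos: [547.3, -71.0, 76.7]
orientation: [0.554, 0.446, -0.439, -0.55]
force: [8.8, 4.0, -1.4]
opening: 0.499
```

```bash
python3 -c "
from m import *
rep('w16')"
```

```text
w16 N 12931 handle th -9.87 offset of line from bolt (+x side) -2.72 bend if so -2.8
t 18.25 tcp [547.2 -70.9  76.9] tool yaw th -12.6 F tool [ 5.5  1.3 -7. ] j6 -1.6 r from bolt 208.9
```

Force jumped to about 9–10 N with the handle at −9.9°, so the bolt is tight after about 31°. Now bending about the pivot (radius ~154 mm); the target handle angle is about −20°.

Emit:
play_rows --commands '[{"slide": [0,0,0.15],"twist": [0,0.16,0]}]'

```text
t: 18.38
tcp_pos: [544.8, -70.1, 77.4]
orientation: [0.56, 0.439, -0.43, -0.555]
force: [11.0, 3.7, -0.9]
opening: 0.499
```

Emit:
play_rows --commands '[{"slide": [0,0,0.15],"twist": [0,0.16,0]}]'

```text
t: 18.5
tcp_pos: [540.8, -68.9, 77.6]
orientation: [0.567, 0.431, -0.422, -0.561]
force: [10.3, 4.5, -1.4]
opening: 0.503
```

```bash
python3 -c "
from m import *
rep('w17')"
```

```text
w17 N 12913 handle th -12.34 offset of line from bolt (+x side) -0.61 bend if so -0.6
t 18.55 tcp [540.  -68.8  77.4] tool yaw th -15.8 F tool [ 7.   1.6 -9.3] j6 -1.54 r from bolt 208.6
```

Emit:
play_rows --commands '[{"slide": [0,0,0.15],"twist": [0,0.167,0]},{"slide": [0,0,0.15],"twist": [0,0.167,0]},{"slide": [0,0,0.15],"twist": [0,0.167,0]}]'

```text
t: 18.92
tcp_pos: [528.5, -65.0, 77.7]
orientation: [0.585, 0.407, -0.397, -0.579]
force: [11.5, 4.0, -1.0]
opening: 0.497
```

```bash
python3 -c "
from m import *
rep('w18')"
```

```text
w18 N 12880 handle th -17.09 offset of line from bolt (+x side) 3.7 bend if so 3.9
t 18.975 tcp [527.7 -64.7  77.6] tool yaw th -20.81 F tool [ 7.2  2.3 -8.5] j6 -1.45 r from bolt 208.3
```

Emit:
play_rows --commands '[{"slide": [0,0,0.14],"twist": [0,0.16,0]},{"slide": [0,0,0.13],"twist": [0,0.15,0]}]'

```text
t: 19.23
tcp_pos: [521.3, -62.3, 77.9]
orientation: [0.595, 0.391, -0.381, -0.59]
force: [11.4, 4.3, -1.7]
opening: 0.5
```

```bash
python3 -c "
from m import *
rep('w19')"
```

```text
w19 N 12782 handle th -19.93 offset of line from bolt (+x side) 6.26 bend if so 6.5
t 19.275 tcp [520.6 -62.1  77.8] tool yaw th -23.91 F tool [ 7.8  1.  -9.7] j6 -1.4 r from bolt 208.2
```

View pics/w19.png

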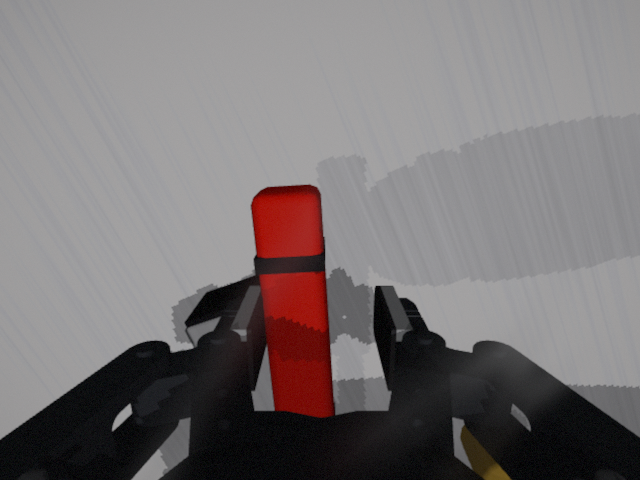

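Bend reads about 9.5° by both measures. Backing off to centre the handle, then lifting.

Emit:
play_rows --commands '[{"slide": [0,0,-0.2],"twist": [0,0,0]},{"slide": [0,0,-0.18],"twist": [0,0,0]},{"slide": [0,0,0],"twist": [0,0,0]}]'

```text
t: 19.65
tcp_pos: [523.7, -67.2, 74.3]
orientation: [-0.593, -0.385, 0.386, 0.593]
force: [0.6, 0.1, 0.3]
opening: 0.504
```

```bash
python3 -c "
from m import *
rep('w20')"
```

```text
w20 N 12378 handle th -20.27 offset of line from bolt (+x side) 7.16 bend if so 7.5
t 19.7 tcp [523.4 -67.1  74.1] tool yaw th -23.9 F tool [ 0.  -0.   0.1] j6 -1.4 r from bolt 211.9
```

View pics/w20.png

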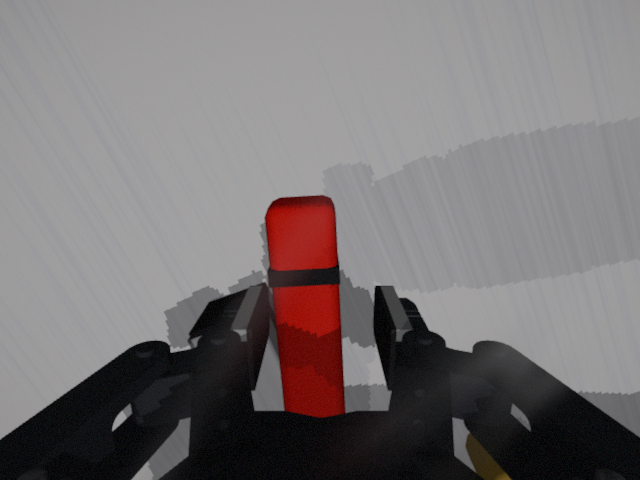

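The handle hangs free between the pads with zero force. Lifting, then moving to a view that shows pivot, head and handle.

Emit:
play_rows --commands '[{"slide": [0,-0.5,0],"twist": [0,0,0]},{"slide": [0,-1,0],"twist": [0,0,0]},{"slide": [0,-1,0],"twist": [0,0,0]},{"slide": [0,-1,0],"twist": [0,0,0]},{"slide": [0,-1,0],"twist": [0,0,0]},{"slide": [0.7,-0.8,-0.5],"twist": [0,-0.5,0]},{"slide": [0.9,0,-0.3],"twist": [0,-0.5,0]},{"slide": [0.9,0,0],"twist": [0,-0.5,0]},{"slide": [0.9,0,0],"twist": [0,-0.5,0]},{"slide": [0,0,0],"twist": [0,0,0]},{"slide": [0,0,0],"twist": [0,0,0]}]'

```text
t: 21.08
tcp_pos: [573.8, 21.4, 233.9]
orientation: [0.517, 0.483, -0.483, -0.517]
force: [0.2, -0.1, 0.1]
opening: 0.504
```

```bash
python3 -c "
from m import *
rep('w21'); c,d,piv=wrench('w21')
p,X,ok=cloud('w21')
q=X[masks(p)['yel']&ok&(X[...,2]>100)&(X[...,1]>180)]; print('post',q.mean(0).round(1),len(q))
for b in (B,B-[0.5,0],B+[.5,0]):
  v=piv[:2]-b; ph=np.degrees(np.arctan2(v[0],-v[1])); th=np.degrees(np.arctan2(d[0],-d[1])); print('head',ph.round(2),'bend',(ph-th).round(2),'len',np.hypot(*v).round(1))
n=np.array([-d[1],d[0]]); print('piv off handle line',(piv[:2]-c)@n)
"
```

```text
w21 N 5620 handle th -20.68 offset of line from bolt (+x side) 9.56 bend if so 10.0
t 21.125 tcp [573.9  21.2 233.8] tool yaw th -3.93 F tool [ 0.5 -0.8  0.5] j6 -1.58 r from bolt 113.3
red z 95.2 dir [-0.3531 -0.9356] ang -20.68 inner [558.1   8.4] outer [ 512.5 -112.4] pivot [584.   79.2  98.3] [306, 289, 15, 14, 164]
post [nan nan nan] 0
head -11.4 bend 9.28 len 54.3
head -10.88 bend 9.8 len 54.2
head -11.91 bend 8.77 len 54.4
piv off handle line -0.798697401877682<string>:5: RuntimeWarning: Mean of empty slice.
  ret = um.true_divide(
```

View pics/w21.png

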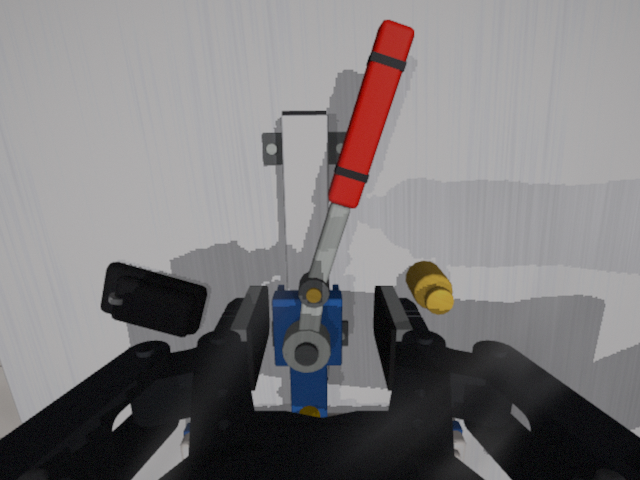

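The handle is visibly bent at the brass dot (314,296); measurements give a bend of 9.3–10°. Last check: stop against balance, and the bystanders.

Emit:
play_rows --commands '[{"slide": [0,-1,0],"twist": [0,0,0]},{"slide": [0.5,-1,0],"twist": [0,0,0]},{"slide": [1,0,0],"twist": [0,0,0]},{"slide": [1,0,0],"twist": [0,0,0]},{"slide": [0,0,0],"twist": [0,0,0]},{"slide": [0,0,0],"twist": [0,0,0]}]' --gripper -1

```text
t: 21.88
tcp_pos: [578.9, 95.6, 293.4]
orientation: [0.517, 0.482, -0.483, -0.517]
force: [-0.3, -0.9, -0.3]
opening: 0.999
```

```bash
python3 -c "
from m import *
shot('wrist','w22'); shot('side','d22'); shot('scene','s22')
p,X,ok=cloud('w22'); M=masks(p)
q=X[M['yel']&ok&(X[...,2]>102)&(X[...,1]>180)&(X[...,1]<250)]; print('post top',q.mean(0).round(1) if len(q) else 0,len(q))
def face(f):
    p,X,ok=cloud(f); m=masks(p)['blue']&ok&(X[...,2]>30)&(X[...,2]<44)&(X[...,1]>245)&(X[...,1]<285)&((X[...,0]>650)|(X[...,0]<545)); q=X[m]
    s=np.polyfit(q[:,0],q[:,1],1); print(f,len(q),'face y at x=600',np.polyval(s,600).round(1),'slope',s[0].round(4))
for f in ('w2','w6','w7','w8','w22'): face(f)
for f in ('side0','d22'):
    p,X,ok=cloud(f); M=masks(p)
    m=M['yel']&ok&(abs(X[...,0]-470)<40)&(abs(X[...,1]-100)<40); print(f,'weight',X[m].mean(0).round(1))
    m=M['blue']&ok&(X[...,1]<-330); print('basket',X[m].mean(0).round(1))
for f in ('scene0','s22'):
    p,X,ok=cloud(f); m=ok&(p.max(2)<50)&(abs(X[...,0]-700)<90)&(abs(X[...,1]-130)<90)&(X[...,2]>8)&(X[...,2]<40); print(f,'mouse',X[m].mean(0).round(1),m.sum())
    print(np.median(X[cv2.erode((masks(p)['blue']&ok&(X[...,1]<-330)).astype(np.uint8),None)>0],0).round(1))
q=cv2.imread('pics/d22.png')[150:260,170:390]
cv2.imwrite('pics/c22.png',cv2.resize(q,None,fx=3.6,fy=3.6,interpolation=cv2.INTER_CUBIC))
print(sense()['force'].round(1))
"
```

```text
post top [599.5 222.6 107.1] 335
w2 335 face y at x=600 263.0 slope -0.0591
w6 1366 face y at x=600 262.9 slope -0.0592
w7 2256 face y at x=600 262.9 slope -0.0593
w8 219 face y at x=600 262.7 slope -0.0569
w22 89 face y at x=600 263.0 slope -0.0599
side0 weight [465.   97.2  27.7]
basket [ 568.2 -434.4   24.9]
d22 weight [465.6  97.7  29.4]
basket [ 568.1 -434.4   24.8]
scene0 mouse [739.5 113.3  29.4] 659
[ 532.3 -383.5    6.7]
s22 mouse [745.2 112.5  29.6] 631
[ 531.4 -383.8    6.4]
[ 0.2 -0.9  0.3]
```

View pics/w22.png

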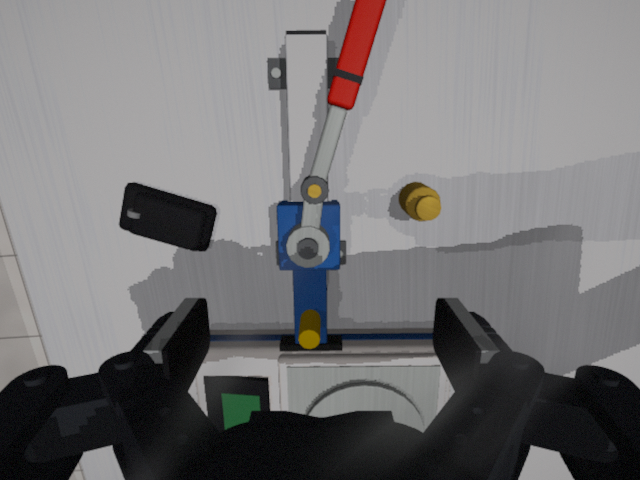

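View pics/c22.png

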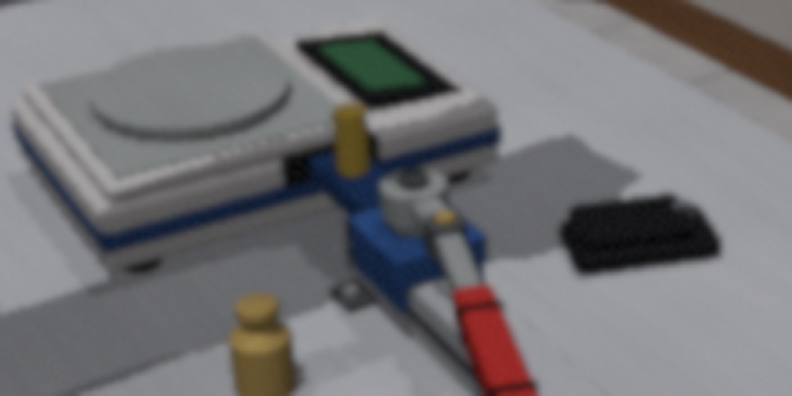

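The rubber face (rows 335–350) sits against the balance, the post is still at y 222.6, and the balance face is unmoved. The bystanders are in place; the mouse mean shifted only through shading, as it sits in the same spot in the pictures.

```bash
python3 -c "
from cell import *
print(sign_off())"
```

```text
the job is handed in; nothing more can be done
None
```

I slid the stop by its post until the rubber face met the balance and turned the wrench clockwise about 31° until the bolt was tight. I then bent the handle at its joint, let go and handed in at about 22 s; no verdict was reported.

- **Stop and balance:** contact showed as the tool standing still while the force rose about 4–5 N above sliding friction. In the last picture the face rests against the balance. The measured balance side stayed at y = 263.0 mm (263.0 at the start), and the post was still at 222.6 mm after tightening.
- **Handle:** the joint gave at about 11 N. After release the final view put the bend between 9.3° and 10°, depending on the method. An earlier close-up gave about 8.4° once corrected for its offset, so the methods agree to about 1.5°.
- **Bystanders:** the weight and basket agreed with the start to within 2 mm. The mouse's computed centre came out 6 mm different. I put that down to the colour mask and arm shadow, because in the pictures it looks to be in the same spot, but I did not measure it a second way.
- **Robot:** it was clear of everything at hand-in, with wrist force below 1 N.

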